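Fit the port module that is boxed in behind the network units

TASK

The orange port module is hemmed in by three upright units on the grey tray. First stand all three units on the yellow-edged side mat, then take the orange module and lay it in the black bed on top of the white router, between the two end cheeks and in line with them, and only then stand each unit back in the middle of the pad of its own colour. Keep the units upright throughout and leave the orange module where it is until all three have been cleared.

Things in the scene. Friction and masses are not known exactly. Their poses are not given: they have to be found in the camera images.
- white_center (a point): white mesh radio unit, an upright block with rounded edges, 40 (x) x 40 (y) x 110 mm high, about 180 g. Origin at its centre, half-way up; z up. At the start it stands on the pad of its own colour, its long dimension vertical. Best gripped across its sides in its upper half, because its neighbours are as tall
- black_center (a point): black power adapter standing on end, 44 (x) x 36 (y) x 100 mm high, about 220 g. Origin at its centre, half-way up; z up. At the start it stands on the pad of its own colour, its long dimension vertical. Best gripped in its upper half
- blue_center (a point): blue media converter standing on end, 36 (x) x 42 (y) x 105 mm high, about 200 g. Origin at its centre, half-way up; z up. At the start it stands on the pad of its own colour, its long dimension vertical. Best gripped in its upper half
- module_center (a point): orange four-port module, a bar 26 (x) x 96 (y) x 36 mm high with four black ports in one long side and brass stripes on top, about 120 g, lying in the middle of the grey tray between the upright units. Origin at its centre, half-way up; y along its length, z up. Grip it across its 26 mm width. (A grey module of the same shape at the back of the table is not wanted.)
- white_pad: white square pad, 62 x 62 mm and 2 mm thick, fixed on the 4 mm thick grey tray (230 x 200 mm); the home place of the white unit. Origin at the centre of its underside, 4 mm above the table (its top is 6 mm above the table); x and y along its sides. The tray has one pad behind and two side by side in front, their centres 90 mm apart, each row 65 mm from the middle of the tray; which colour is where varies
- black_pad: black square pad, 62 x 62 mm and 2 mm thick, fixed on the 4 mm thick grey tray (230 x 200 mm); the home place of the black adapter. Origin at the centre of its underside, 4 mm above the table (its top is 6 mm above the table); x and y along its sides. The tray has one pad behind and two side by side in front, their centres 90 mm apart, each row 65 mm from the middle of the tray; which colour is where varies
- blue_pad: blue square pad, 62 x 62 mm and 2 mm thick, fixed on the 4 mm thick grey tray (230 x 200 mm); the home place of the blue converter. Origin at the centre of its underside, 4 mm above the table (its top is 6 mm above the table); x and y along its sides. The tray has one pad behind and two side by side in front, their centres 90 mm apart, each row 65 mm from the middle of the tray; which colour is where varies
- side_mat: black rubber side mat with a yellow edge, 240 (x) x 150 (y) mm, 3 mm thick, fixed, to the left or the right of the tray. Origin at the centre of its underside, on the table; x along its length. Room for the three units in a row along x, 80 mm apart
- router_bay (a point): black bed for the module on the flat top of the white router (140 (x) x 180 (y) x 32 mm high, fixed, on the other side of the tray from the mat). Origin at the centre of the bed, on the router's top, 32 mm above the table; y runs along the bed, between the two white end cheeks, which stand 12 mm high and 116 mm apart (the module has 10 mm to spare at each end). The long sides are open; the module may lie either way round
There are look-alikes about, which are no part of the job. What is shaped like the part that bears white_center but green is not meant.

How it is judged:
By the outcome, as a careful person would: the job done as asked, in the order asked, and still so for the second after the job is handed in, with the robot touching nothing.
It also fails if it takes over 147 s, if anything falls off the work surface, if the arm or the gripper's body presses on something with over 40 N, if the wrist force passes 120 N, or if a joint passes its speed limit or range.

ROBOT

A 7-joint arm with a two-finger parallel gripper is mounted at the origin on the work surface. World frame = base frame: x ahead of the robot, y to its left, z up, the work surface at z = 0. Lengths are in mm, angles in rad, forces in N, time in s.
With the tool pointing down it reaches from about 400 to 875 mm from the base axis. Payload 19.3 kg.
Tool frame: the origin (TCP) lies midway between the tips of the shut fingers; the grasp point (between the pads) lies 19 mm behind it (r.grip_point_offset is the z of the grasp point in the tool frame, in mm); z points along the fingers, y is the direction in which the jaws open and shut (so a half turn about z gives the same grasp; the last joint's range is limited). The gripper opens to 85 mm and grips with 20 to 120 N. Pads are 22 mm wide; open, the fingers measure 114 mm over their backs; the gripper's body (76 mm by 85 mm) begins 54 mm behind the grasp point. The pads swing forward as they close: fully open they stand 13 mm farther back than shut.
Start: joints at [1.157, 0.521, -0.036, 1.599, 0.021, 1.021, -0.113], TCP at [210.639, -588.427, 231.291] pointing down, gripper open.
Joint ranges: [-2.91, 2.91], [-0.3, 2.13], [-1.5, 1.42], [0.17, 2.43], [-1.26, 4.41], [0.16, 1.93], [-2.52, 2.52]. Speed limits (rad/s): [1.89, 1.89, 2.39, 2.39, 3.01, 3.01, 3.01].

INTERFACE

Orientations are given as a unit quaternion [x, y, z, w].
In Python, from cell import r, grab_frame gives the robot as it stands.
- The arm moves only by the shell command python3 -m inch 'ROWS' [FORCE]. ROWS is a JSON object of lists of equal length, an entry for each row: "dp": the shift along the tool's x, y, z in cm, a list of three; "turn": the turn about the tool's z in rad; "gripper": the finger opening in cm, from 0 to 8.54. In form: {"dp": [[x, y, z], ...], "turn": [turn, ...], "gripper": [gripper, ...]}. A call has 1 to 8 rows; each row shifts and turns the pose as measured when the row begins, along the tool's axes as they then stand; what a row does not reach is not made up. A row lasts 1/8 s, in which the tool goes at most 62.5 mm and 10.7 degrees, less where a joint would pass 70% of its speed; a pose out of reach is approached as far as the arm can. A call is refused whole if a number of a shift passes 6.25 or a number of a turn 0.188, either way. A call with a gripper value outside its range is refused whole. The fingers move at their own pace and stop on an object; FORCE is the grip in N (left out, the last holds). Time passes only in rows, so rows that do not move let the fingers close. It gives the time, the measured TCP pose, the force and the opening at its end, in the units of the state.
- r.get_state(): the state, without advancing time (a new reading comes with each control period).
- grab_frame(name): name is "scene" or "top" or "wrist"; returns a dict with "pixels" (400x640x3 uint8, blue, green, red), "z_map" (400x640 float32, mm along the optical axis (not along the pixel's ray), 0 where there is no reading), "fovy" (degrees; the focal length in pixels is half the picture's height over the tangent of half this angle, whatever the lens; pixels are square), "cx", "cy" (the principal point, pixels), "xyz" and "rotation" of the camera in the world; the wrist camera has in their place "T_tool_cam" (4x4, takes a point from camera to tool coordinates, whose origin is the TCP and whose axes are the flange's). Camera axes: x right, y down, z forward; pixel columns grow to the right and rows downward; lengths in mm; the calibration is good to about 2 mm. A picture is of the moment at which its call begins: read the wrist's pose just before it.
- r.hand_in(): hands the job in, once; it reports no verdict.
The state is a dict: "time": time; "joint_positions": joint angles; "joint_velocities": joint speeds; "effort": joint torques, N m; "ee_pos": TCP position; "tcp_rot": TCP orientation; "wrist_force": force on the tool from outside, world axes, zero at the start; "moment": the same for the moment, N m; "finger_gap": finger opening in mm.
Only numpy, scipy, OpenCV 4.12 (cv2) and the standard library are available. Lean on these libraries where they do the work, as an engineer would, in place of code of your own. Each camera call takes 0.05 s, during which the arm holds its last target. There are 200 camera calls.

## Working session

There is one attempt and no reset: what is moved stays moved. The work goes in short steps, Python scripts to look and compute and a shell command to move; the robot and the scene stay as the last step left them, time stands still between calls to the robot, and variables do not carry over. Pictures are saved under pics/ and viewed, about 12 in all and at most 16, crops included, and the job is handed in when it is done.

```bash
ls; mkdir -p pics
cat > h.py <<'E'
import numpy as np, cv2
from cell import r, grab_frame
from scipy.spatial.transform import Rotation as R
def save(n,f): cv2.imwrite(f'pics/{n}.png',f['pixels'])
def cam(f,st=None):
    F=f['pixels'].shape[0]/2/np.tan(np.radians(f['fovy'])/2)
    if 'xyz' in f:
        M=np.array(f['rotation'],float)
        if M.shape!=(3,3): M=R.from_quat(M).as_matrix()
        return F,M,np.array(f['xyz'],float)
    T=np.array(f['T_tool_cam']); Rt=R.from_quat(st['tcp_rot']).as_matrix()
    return F,Rt@T[:3,:3],Rt@T[:3,3]+np.array(st['ee_pos'])
def ray(f,uv,z,st=None):
    F,M,o=cam(f,st); uv=np.atleast_2d(np.array(uv,float))
    d=np.c_[(uv[:,0]-f['cx'])/F,(uv[:,1]-f['cy'])/F,np.ones(len(uv))]@M.T
    return o+d*((z-o[2])/d[:,2])[:,None]
def cloud(f,st=None):
    F,M,o=cam(f,st); z=f['z_map']; v,u=np.mgrid[:z.shape[0],:z.shape[1]]
    P=np.stack([(u-f['cx'])/F*z,(v-f['cy'])/F*z,z],-1)@M.T+o
    P[z<=0]=np.nan; return P
E
python3 - <<'E'
from h import *
for n in('scene','top'):
    f=grab_frame(n); save(n,f); print(n,f['xyz'],np.round(f['rotation'],3).tolist(),f['fovy'],f['cx'],f['cy'])
    np.savez(f'{n}.npz',**f)
s=r.get_state(); print(s); print(r.grip_point_offset)
E
```

```text
pics
scene [1339.00836127 -147.19801333  777.6800458 ] [0.708, 0.572, -0.258, -0.323] 43.62255670106258 323.4485877128659 194.83867094266571
top [ 462.54334375  -12.05276829 1023.58035966] [0.716, -0.696, 0.03, -0.049] 49.90294649721168 317.98285962740835 195.36261582530523
{'time': 0.1, 'joint_positions': array([ 1.15679604,  0.52198623, -0.03633291,  1.59990882,  0.02120999,
        1.02108355, -0.11278493]), 'joint_velocities': array([-0.00117574, -0.00039536,  0.00146608, -0.00078295,  0.00126543,
       -0.00091819,  0.0010252 ]), 'effort': array([ 2.42863964e-03, -9.28483343e+01,  1.98370300e+00, -3.70536661e+01,
        1.82005222e-02,  5.46841649e-03, -5.69971871e-05]), 'ee_pos': array([ 210.5437942 , -588.17356447,  230.77849996]), 'tcp_rot': array([ 9.85260256e-01,  1.71061325e-01, -1.21729821e-04, -4.85297737e-04]), 'wrist_force': array([-0.03826328,  0.02541115,  0.01081021]), 'moment': array([ 0.00879378, -0.01531649,  0.01570831]), 'finger_gap': 85.36220181011805}
-18.700000000000003
```

View pics/scene.png

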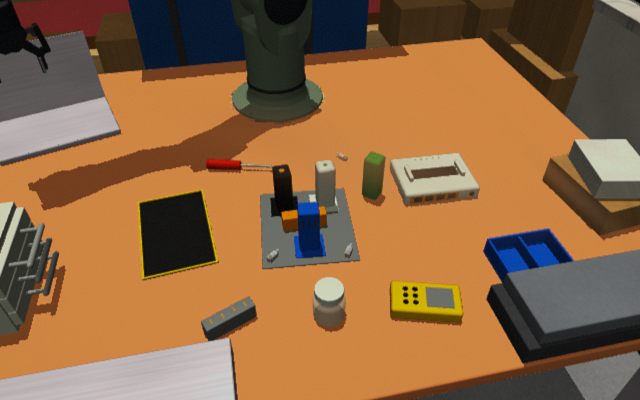

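View pics/top.png

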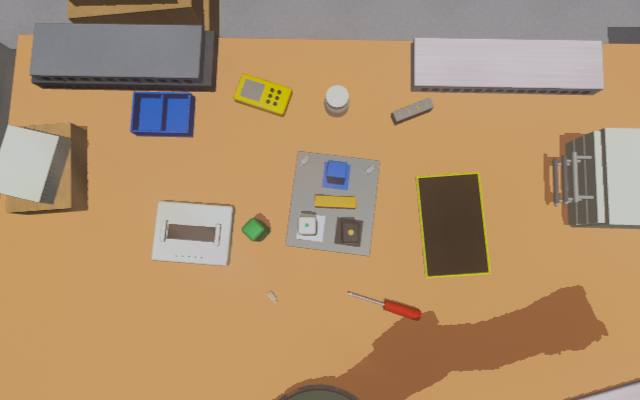

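Scene: tray in the middle of top view. White unit (308,226), black (350,230), blue (337,172), module (335,202), mat at right (453,225), router at left (193,233). What could be mistaken: for white, the green block (255,230) and the white jar (337,97); for the module, the grey module (412,110) and yellow tester (263,95); for black/blue, nothing upright (blue bin at 162,113). I choose by colour and place on the tray.

```bash
cat > m1.py <<'E'
from h import *
f=dict(np.load('top.npz')); P=cloud(f); I=f['pixels']; hsv=cv2.cvtColor(I,cv2.COLOR_BGR2HSV)
def rect(pts,name,z=None):
    pts=pts[~np.isnan(pts).any(1)]
    c,wh,a=cv2.minAreaRect(pts[:,:2].astype(np.float32)); print(name,'n',len(pts),'c',np.round(c,1),'wh',np.round(wh,1),'ang',round(a,1),'z',np.round(np.median(pts[:,2]),1),'mean',np.round(pts.mean(0)[:2],1))
def win(u0,u1,v0,v1):
    m=np.zeros(I.shape[:2],bool); m[v0:v1,u0:u1]=1; return m
Z=np.nan_to_num(P[...,2],nan=-99)
for n,w,z in(('white',(290,328,205,240),116),('black',(335,365,215,247),106),('blue',(325,350,155,186),111),('green',(240,270,215,245),110)):
    m=win(*w)&(abs(Z-z)<7); rect(P[m],n)
m=win(305,365,190,212)&(abs(Z-40)<6)&(hsv[...,1]>150); rect(P[m],'module')
def quad(m,z,name):
    cs,_=cv2.findContours(m.astype(np.uint8),cv2.RETR_EXTERNAL,cv2.CHAIN_APPROX_NONE); c=max(cs,key=cv2.contourArea)
    p=ray(f,cv2.convexHull(c)[:,0],z); rect(p,name)
w=win(280,390,145,262); quad(cv2.morphologyEx((w&(hsv[...,1]<90)).astype(np.uint8),cv2.MORPH_OPEN,np.ones((5,5))),4,'tray')
quad(win(405,500,160,290)&(((hsv[...,0]>22)&(hsv[...,0]<40)&(hsv[...,1]>100))|(hsv[...,2]<60)),3,'mat')
m=win(145,240,195,270)&(abs(Z-32)<5); rect(P[m],'router')
m=win(145,240,195,270)&(Z>39); rect(P[m],'cheeks')
for s in(win(145,193,195,270),win(193,240,195,270)): rect(P[s&(Z>39)],' cheek')
quad(win(165,220,215,250)&(hsv[...,2]<110),32,'bed')
u=I[140:265,140:500]; cv2.imwrite('pics/crop1.png',cv2.resize(u,None,fx=2.2,fy=2.2))
E
python3 m1.py
```

```text
white n 335 c [501.8  37.7] wh [38.3 38.5] ang 1.6 z 115.0 mean [501.5  37.5]
black n 347 c [490.  -56.3] wh [42.7 34.4] ang 1.6 z 105.3 mean [489.6 -56. ]
blue n 323 c [624.2 -23.1] wh [41.9 36.2] ang 83.8 z 110.3 mean [623.4 -23.2]
green n 324 c [489.7 152.9] wh [38.3 39.1] ang 47.2 z 108.6 mean [489.6 152.6]
module n 441 c [561.2 -23.3] wh [93.  25.6] ang 89.3 z 39.4 mean [561.  -23.4]
tray n 18 c [562.2 -18.3] wh [200.  229.3] ang 84.5 z 4.0 mean [559.  -14.4]
mat n 19 c [ 518.4 -301.3] wh [241.3 151.6] ang 5.7 z 3.0 mean [ 511.3 -302.7]
router n 4255 c [480.3 308.1] wh [179.4 140.1] ang 87.1 z 31.3 mean [479.4 306.9]
cheeks n 196 c [480.  308.8] wh [136.9  48.7] ang 87.4 z 43.0 mean [480.  308.4]
 cheek n 98 c [482.8 371.6] wh [11.2 48.7] ang 87.4 z 42.7 mean [482.5 371.2]
 cheek n 98 c [477.2 246.1] wh [11.3 48.5] ang 87.5 z 43.4 mean [477.5 245.5]
bed n 5 c [476.6 351.9] wh [16.2 23.4] ang 1.7 z 32.0 mean [476.3 355.5]
```

View pics/crop1.png

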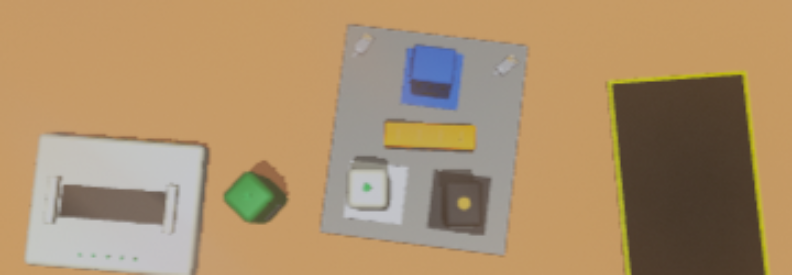

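The crop confirms it: white square unit at crop (367,187), black (462,203), blue (432,70), orange bar (430,135); the green one stands off the tray (252,197). Plan: blue, black, white to mat spots.

```bash
cat > go.py <<'E'
# usage: go.py x y z yawdeg : turn first, then shift, in tool axes (cm)
import sys; from h import *
s=r.get_state(); M=R.from_quat(s['tcp_rot']).as_matrix(); p=np.array(s['ee_pos'])
a=[float(v) for v in sys.argv[1:]]; th=np.degrees(np.arctan2(M[1,0],M[0,0]))
turn=np.radians((th-a[3]+90)%180-90) if len(a)>3 else 0
M2=M@R.from_rotvec([0,0,turn]).as_matrix()
print('t',round(s['time'],2),'p',p.round(1),'yaw',round(th,1),'gap',round(s['finger_gap'],1),'F',np.round(s['wrist_force'],1),'tilt',np.round(M[:,2],3))
if len(a)>2: print('turn',round(turn,3),'shift cm',np.round(M2.T@(np.array(a[:3])-p)/10,2))
E
python3 go.py 624 -23 200 -5.8
```

```text
t 0.1 p [ 210.5 -588.2  230.8] yaw 19.7 gap 85.4 F [-0.  0.  0.] tilt [-0.     0.001 -1.   ]
turn 0.445 shift cm [ 35.42 -60.4    3.11]
```

```bash
python3 -m inch '{"dp":[[0,0,0],[0,0,0],[0,0,0],[3,-5,0.2],[3,-5,0.2],[3,-5,0.2],[3,-5,0.2],[3,-5,0.2]],"turn":[0.15,0.15,0.15,0,0,0,0,0],"gripper":[8.5,8.5,8.5,8.5,8.5,8.5,8.5,8.5]}'; python3 go.py 624 -23 200 -5.8
```

```text
time: 1.1
ee_pos: [391.1, -353.7, 218.2]
tcp_rot: [0.998, -0.064, -0.002, -0.001]
wrist_force: [0.9, -1.2, 0.7]
finger_gap: 84.8
t 1.1 p [ 391.1 -353.7  218.2] yaw -7.4 gap 84.8 F [ 0.9 -1.2  0.7] tilt [-0.003  0.003 -1.   ]
turn -0.028 shift cm [ 19.84 -35.25   1.85]
```

```bash
python3 -m inch '{"dp":[[3,-5,0.3],[3,-5,0.3],[3,-5,0.3],[3,-5,0.3],[3,-5,0.3],[3,-5,0.3],[1,-2.5,0],[0,0,0]],"turn":[-0.03,0,0,0,0,0,0,0],"gripper":[6.5,6.5,6.5,6.5,6.5,6.5,6.5,6.5]}'; python3 go.py 624 -23 200 -5.8
python3 - <<'E'
from h import *
s=r.get_state(); f=grab_frame('wrist'); save('w1',f); P=cloud(f,s); print(f['T_tool_cam'].round(2) if hasattr(f['T_tool_cam'],'round') else f['T_tool_cam'])
m=(abs(P[...,2]-111)<6)&(abs(P[...,0]-624)<60)&(abs(P[...,1]+23)<60)
q=P[m]; print(len(q)); 
if len(q): print(cv2.minAreaRect(q[:,:2].astype(np.float32)), np.median(q[:,2]))
E
```

```text
time: 2.1
ee_pos: [620.0, -33.8, 197.8]
tcp_rot: [0.999, -0.046, -0.003, -0.002]
wrist_force: [-1.1, 0.0, 0.4]
finger_gap: 65.0
t 2.1 p [620.  -33.8 197.8] yaw -5.3 gap 65.0 F [-1.1  0.   0.4] tilt [-0.006  0.004 -1.   ]
turn 0.009 shift cm [ 0.29 -1.11 -0.22]
[[  -0.     -0.95   -0.3    76.84]
 [   1.     -0.      0.     -1.48]
 [  -0.     -0.3     0.95 -142.44]
 [   0.      0.      0.      1.  ]]
2205
((626.0404052734375, -21.95395851135254), (41.94207763671875, 35.57799530029297), 84.6278305053711) 110.67898732852245
```

View pics/w1.png

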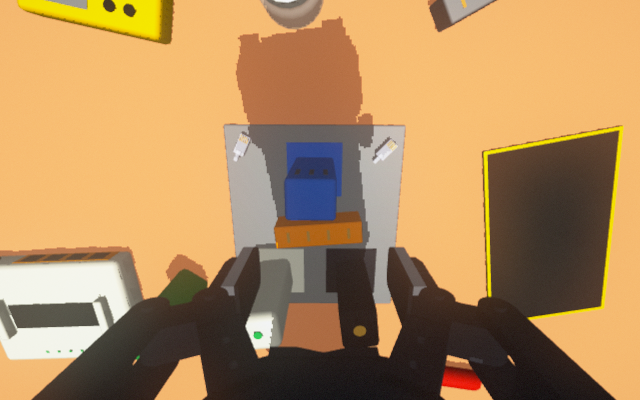

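The wrist view shows blue at (311,190), agreeing with the top view within 2 mm.

```bash
python3 -m inch '{"dp":[[0.45,-1.1,0],[0,0,0],[0,0,3],[0,0,3],[0,0,2.5],[0,0,0]],"turn":[0,0,0,0,0,0],"gripper":[6.5,6.5,6.5,6.5,6.5,6.5]}' ; python3 go.py 625 -22.5 64 -5.5
```

```text
time: 2.9
ee_pos: [624.1, -29.2, 111.8]
tcp_rot: [0.999, -0.05, -0.002, -0.001]
wrist_force: [0.6, -0.9, -0.1]
finger_gap: 65.1
t 2.9 p [624.1 -29.2 111.8] yaw -5.7 gap 65.1 F [ 0.6 -0.9 -0.1] tilt [-0.004  0.002 -1.   ]
turn -0.004 shift cm [ 0.05 -0.66  4.79]
```

```bash
python3 -m inch '{"dp":[[0,-1,0],[0,0,0],[0,0,2.5],[0,0,2.5],[0,0,0]],"turn":[0,0,0,0,0],"gripper":[6.5,6.5,6.5,6.5,6.5]}' >/dev/null; python3 go.py 625 -22.5 64 -5.5;python3 -m inch '{"dp":[[0,0,0],[0,0,0],[0,0,0],[0,0,0],[0,0,0],[0,0,0]],"turn":[0,0,0,0,0,0],"gripper":[3,3,3,3,3,3]}' 40; python3 go.py 600 -290 130 5.7
```

```text
t 3.52 p [627.8 -18.5  66.3] yaw -5.7 gap 64.6 F [-0.1  0.3 -0.4] tilt [ 0.003  0.002 -1.   ]
turn -0.004 shift cm [-0.24  0.42  0.23]
time: 4.28
ee_pos: [629.3, -18.6, 69.9]
tcp_rot: [0.999, -0.05, 0.003, -0.001]
wrist_force: [-0.3, -0.2, -2.5]
finger_gap: 42.0
t 4.28 p [629.3 -18.6  69.9] yaw -5.8 gap 42.0 F [-0.3 -0.2 -2.5] tilt [ 0.007  0.002 -1.   ]
turn -0.2 shift cm [-5.57 26.7  -6.09]
```

```bash
python3 -m inch '{"dp":[[0,0,-1.5],[0,0,-2],[0,0,-2],[0,0,0],[-0.5,3,0],[-0.5,3,0],[-0.5,3,0],[-0.5,3,0]],"turn":[0,0,0,0,0,0,0,0],"gripper":[3,3,3,3,3,3,3,3]}'; python3 -m inch '{"dp":[[-0.5,3,0],[-0.5,3,0],[-0.5,3,0],[-0.5,3,0],[0,0,0],[0,0,0],[0,0,0],[0,0,0]],"turn":[0,0,0,0,-0.07,-0.07,-0.07,0],"gripper":[3,3,3,3,3,3,3,3]}' ; python3 go.py 601 -292 130 5.7
```

```text
time: 5.28
ee_pos: [596.5, -136.2, 127.3]
tcp_rot: [0.999, -0.048, 0.003, -0.002]
wrist_force: [0.1, -0.5, -2.4]
finger_gap: 42.4
time: 6.28
ee_pos: [560.3, -260.4, 122.7]
tcp_rot: [0.998, 0.058, 0.001, -0.002]
wrist_force: [0.4, 0.1, -2.7]
finger_gap: 42.1
t 6.28 p [ 560.3 -260.4  122.7] yaw 6.6 gap 42.1 F [ 0.4  0.1 -2.7] tilt [ 0.002  0.004 -1.   ]
turn 0.016 shift cm [ 3.73  3.55 -0.74]
```

```bash
python3 -m inch '{"dp":[[1.8,1.8,0],[1.8,1.8,0],[0,0,0],[0,0,1.5],[0,0,1.5],[0,0,1],[0,0,0]],"turn":[0,0,0,0,0,0,0],"gripper":[3,3,3,3,3,3,3]}' ; python3 go.py 601 -292 66 5.7
```

```text
time: 7.15
ee_pos: [599.0, -290.5, 77.4]
tcp_rot: [0.998, 0.055, -0.001, -0.003]
wrist_force: [-0.0, 0.1, -2.3]
finger_gap: 42.2
t 7.15 p [ 599.  -290.5   77.4] yaw 6.3 gap 42.2 F [-0.   0.1 -2.3] tilt [-0.002  0.006 -1.   ]
turn 0.01 shift cm [0.18 0.18 1.14]
```

```bash
python3 -m inch '{"dp":[[0,0,0.7],[0,0,0.1],[0,0,0]],"turn":[0,0,0],"gripper":[3,3,3]}'; python3 -m inch '{"dp":[[0,0,0.3],[0,0,0]],"turn":[0,0],"gripper":[3,3]}'; python3 -m inch '{"dp":[[0,0,0.2],[0,0,0]],"turn":[0,0],"gripper":[3,3]}'
```

```text
time: 7.52
ee_pos: [599.3, -290.5, 69.5]
tcp_rot: [0.999, 0.055, -0.001, -0.003]
wrist_force: [0.9, -0.1, -2.0]
finger_gap: 42.3
time: 7.78
ee_pos: [599.5, -290.6, 66.7]
tcp_rot: [0.999, 0.055, -0.0, -0.003]
wrist_force: [0.3, -0.1, -1.7]
finger_gap: 42.3
time: 8.02
ee_pos: [599.6, -290.7, 64.8]
tcp_rot: [0.999, 0.055, -0.0, -0.003]
wrist_force: [-0.1, 0.5, -2.1]
finger_gap: 42.0
```

```bash
python3 -m inch '{"dp":[[0,0,0.2],[0,0,0]],"turn":[0,0],"gripper":[3,3]}'; python3 -m inch '{"dp":[[0,0,0.15],[0,0,0]],"turn":[0,0],"gripper":[3,3]}'
```

```text
time: 8.28
ee_pos: [600.1, -291.8, 63.7]
tcp_rot: [0.999, 0.054, 0.001, -0.002]
wrist_force: [-0.7, 1.2, -2.3]
finger_gap: 41.4
time: 8.52
ee_pos: [600.5, -292.2, 63.5]
tcp_rot: [0.999, 0.054, 0.001, -0.001]
wrist_force: [0.2, 0.2, -2.2]
finger_gap: 41.6
```

```bash
python3 -m inch '{"dp":[[0,0,0.25],[0,0,0.1]],"turn":[0,0],"gripper":[3,3]}'; python3 -m inch '{"dp":[[0,0,0.25],[0,0,0.1]],"turn":[0,0],"gripper":[3,3]}'
```

```text
time: 8.78
ee_pos: [601.3, -292.7, 63.2]
tcp_rot: [0.999, 0.054, 0.002, -0.001]
wrist_force: [-7.6, 3.0, 13.1]
finger_gap: 41.9
time: 9.02
ee_pos: [602.1, -292.7, 63.1]
tcp_rot: [0.999, 0.054, 0.003, -0.0]
wrist_force: [-5.8, 1.6, 9.7]
finger_gap: 41.4
```

```bash
python3 -m inch '{"dp":[[0,0,0],[0,0,0],[0,0,-1],[0,0,-2],[0,0,-4],[0,0,-5],[0,0,-3],[0,0,0]],"turn":[0,0,0,0,0,0,0,0],"gripper":[6.5,6.5,6.5,6.5,6.5,6.5,6.5,6.5]}' ; python3 go.py 490 -56 180 1.6
```

```text
time: 10.02
ee_pos: [601.7, -292.8, 224.1]
tcp_rot: [0.999, 0.054, 0.005, 0.0]
wrist_force: [-0.2, -0.8, -0.0]
finger_gap: 65.0
t 10.03 p [ 601.7 -292.8  224.1] yaw 6.2 gap 65.0 F [-0.2 -0.8 -0. ] tilt [ 0.01  0.   -1.  ]
turn 0.08 shift cm [-10.54 -23.98   4.31]
```

```bash
python3 -m inch '{"dp":[[-2.1,-4.8,0.5],[-2.1,-4.8,0.5],[-2.1,-4.8,0.5],[-2.1,-4.8,0.5],[-2.1,-4.8,0.5],[0,0,0],[0,0,0]],"turn":[0.08,0,0,0,0,0,0],"gripper":[6.5,6.5,6.5,6.5,6.5,6.5,6.5]}' >/dev/null; python3 go.py 490 -56 150 1.6
python3 - <<'E'
from h import *
s=r.get_state(); f=grab_frame('wrist'); save('w2',f); P=cloud(f,s)
for z,c in((106,(490,-56)),(116,(501,37)),(108,(600,-292))):
  q=P[(abs(P[...,2]-z)<6)&(abs(P[...,0]-c[0])<32)&(abs(P[...,1]-c[1])<32)]; print(len(q)) 
  if len(q): print(cv2.minAreaRect(q[:,:2].astype(np.float32)), np.median(q[:,2]))
E
```

```text
t 10.9 p [482.  -50.9 198.7] yaw 1.5 gap 65.2 F [ 0.8 -0.1 -0.4] tilt [ 0.012 -0.001 -1.   ]
turn -0.002 shift cm [0.73 0.53 4.88]
2205
((491.3897399902344, -54.66913604736328), (42.99502182006836, 36.0113525390625), 1.315917730331421) 105.62076597964855
2296
((503.3537292480469, 38.2039909362793), (39.61827850341797, 38.550498962402344), 1.343564748764038) 115.24707374877407
574
((595.90283203125, -271.94549560546875), (36.06329345703125, 8.884611129760742), 14.796460151672363) 105.66655805074815
```

```bash
python3 -m inch '{"dp":[[0.9,0.5,2],[0,0,2.5],[0,0,0],[0,0,0]],"turn":[0,0,0,0],"gripper":[6.5,6.5,6.5,6.5]}' >/dev/null; python3 go.py 491 -55.2 62 1.6
```

```text
t 11.45 p [493.4 -59.  153.8] yaw 1.2 gap 64.9 F [-0.   1.1  0.2] tilt [ 0.013 -0.001 -1.   ]
turn -0.007 shift cm [-0.34 -0.4   9.17]
```

```bash
python3 -m inch '{"dp":[[-0.3,-0.4,1],[0,0,3],[0,0,2.5],[0,0,2],[0,0,0]],"turn":[0,0,0,0,0],"gripper":[6.5,6.5,6.5,6.5,6.5]}' >/dev/null; python3 go.py 491 -55.2 62 1.6
```

```text
t 12.07 p [492.3 -54.5  67.9] yaw 1.2 gap 64.7 F [-1.  -0.3  0.9] tilt [ 0.017 -0.001 -1.   ]
turn -0.008 shift cm [-0.14  0.07  0.59]
```

```bash
python3 -m inch '{"dp":[[0,0,0.4],[0,0,0],[0,0,0],[0,0,0],[0,0,0],[0,0,0]],"turn":[0,0,0,0,0,0],"gripper":[6.5,2.5,2.5,2.5,2.5,2.5]}' 40; python3 -m inch '{"dp":[[0,0,-1.5],[0,0,-2],[0,0,-2],[0,0,0]],"turn":[0,0,0,0],"gripper":[2.5,2.5,2.5,2.5]}'; python3 go.py 520 -301 120 5.7
```

```text
time: 12.82
ee_pos: [493.4, -54.5, 66.1]
tcp_rot: [1.0, 0.01, 0.01, 0.001]
wrist_force: [0.1, 0.7, -2.1]
finger_gap: 35.6
time: 13.32
ee_pos: [492.2, -54.4, 125.2]
tcp_rot: [1.0, 0.01, 0.011, 0.001]
wrist_force: [-0.4, 0.1, -3.0]
finger_gap: 34.9
t 13.32 p [492.2 -54.4 125.2] yaw 1.2 gap 34.9 F [-0.4  0.1 -3. ] tilt [ 0.021 -0.001 -1.   ]
turn -0.079 shift cm [ 0.3  24.81  0.6 ]
```

```bash
python3 -m inch '{"dp":[[0,0,0],[0,3.5,0],[0,3.5,0],[0,3.5,0],[0,3.5,0],[0,3.5,0],[0,3.5,0],[0,0,0]],"turn":[-0.08,0,0,0,0,0,0,0],"gripper":[2.5,2.5,2.5,2.5,2.5,2.5,2.5,2.5]}' >/dev/null; python3 go.py 520 -301 120 5.7
```

```text
t 14.32 p [ 513.1 -269.   123.6] yaw 6.0 gap 35.5 F [ 0.6 -0.3 -2.2] tilt [ 0.019  0.    -1.   ]
turn 0.006 shift cm [0.36 3.25 0.37]
```

```bash
python3 -m inch '{"dp":[[0.2,1.8,0.5],[0.2,1.8,1],[0,0,1.5],[0,0,1.3],[0,0,0.7],[0,0,0]],"turn":[0,0,0,0,0,0],"gripper":[2.5,2.5,2.5,2.5,2.5,2.5]}' >/dev/null; python3 go.py 520 -301 61 5.7
```

```text
t 15.07 p [ 521.7 -303.4   68.6] yaw 6.2 gap 35.8 F [-0.7  0.4 -2.2] tilt [ 0.016  0.003 -1.   ]
turn 0.008 shift cm [-0.16 -0.25  0.76]
```

```bash
for i in 1; do python3 -m inch '{"dp":[[0,0,0.3],[0,0,0]],"turn":[0,0],"gripper":[2.5,2.5]}'; python3 -m inch '{"dp":[[0,0,0.2],[0,0,0]],"turn":[0,0],"gripper":[2.5,2.5]}';  python3 -m inch '{"dp":[[0,0,0.2],[0,0,0]],"turn":[0,0],"gripper":[2.5,2.5]}'; python3 -m inch '{"dp":[[0,0,0.2]],"turn":[0],"gripper":[2.5]}'; done | grep -E 'pos|force'
```

```text
ee_pos: [522.1, -303.1, 66.0]
wrist_force: [-0.2, 0.2, -2.1]
ee_pos: [522.4, -303.2, 64.4]
wrist_force: [-0.6, -0.8, -2.4]
ee_pos: [522.6, -303.4, 62.6]
wrist_force: [0.7, 0.8, -1.3]
ee_pos: [523.1, -304.2, 62.1]
wrist_force: [-13.9, 5.5, 50.3]
```

```bash
python3 -m inch '{"dp":[[0,0,0],[0,0,0],[0,0,-1],[0,0,-2],[0,0,-4],[0,0,-5],[0,0,-1],[0,0,0]],"turn":[0,0,0,0,0,0,0,0],"gripper":[6.5,6.5,6.5,6.5,6.5,6.5,6.5,6.5]}' | tail -3 ; python3 -m inch '{"dp":[[-0.5,-5,0],[-0.5,-5,0],[-0.5,-5,0],[-0.5,-5,0],[-0.5,-5,0],[-0.5,-5,0],[-0.5,-4,0],[0,0,0]],"turn":[0.08,0,0,0,0,0,0,0],"gripper":[6.5,6.5,6.5,6.5,6.5,6.5,6.5,6.5]}' | tail -3;python3 go.py 502.5 38 150 1.5
```

```text
tcp_rot: [0.998, 0.054, 0.01, 0.001]
wrist_force: [0.2, 0.7, -1.2]
finger_gap: 65.3
tcp_rot: [1.0, 0.013, 0.005, -0.001]
wrist_force: [-0.6, -1.9, -0.8]
finger_gap: 64.8
t 17.95 p [467.2  44.8 189.7] yaw 1.4 gap 64.8 F [-0.6 -1.9 -0.8] tilt [ 0.01   0.002 -1.   ]
turn -0.001 shift cm [3.47 0.78 4.  ]
```

White at (502.5,38), top 115; target TCP z about 70.

```bash
python3 -m inch '{"dp":[[1.8,0.4,0],[1.8,0.4,0],[0,0,2],[0,0,2],[0,0,0]],"turn":[0,0,0,0,0],"gripper":[6.5,6.5,6.5,6.5,6.5]}' | tail -3;python3 go.py 502.5 38 70 1.5
```

```text
tcp_rot: [1.0, 0.011, 0.002, 0.0]
wrist_force: [-0.5, -1.0, -0.5]
finger_gap: 64.6
t 18.57 p [503.3  33.3 145.2] yaw 1.3 gap 64.6 F [-0.5 -1.  -0.5] tilt [ 0.004 -0.    -1.   ]
turn -0.003 shift cm [-0.09 -0.47  7.52]
```

Run:
```python
from h import *
f=grab_frame('scene'); P=cloud(f); save('s2',f)
# mat units: tall points
q=P[(P[...,2]>30)&(P[...,2]<115)&(abs(P[...,1]+297)<60)&(P[...,0]>400)&(P[...,0]<680)]
for c in(600,520):
  t=q[abs(q[:,0]-c)<38]; h=t[t[:,2]>96]; print(len(t),len(h),cv2.minAreaRect(h[:,:2].astype(np.float32)),h[:,2].min(),h[:,2].max())
```

```text
929 372 ((600.0635375976562, -291.0312805175781), (39.180824279785156, 41.956417083740234), 5.078249454498291) 96.0848992320631 110.28900049463857
460 279 ((520.6162109375, -302.70489501953125), (47.15877914428711, 36.08397674560547), 6.102170467376709) 96.07206417441807 105.74713220963395
```

```bash
python3 -m inch '{"dp":[[0,-0.5,1.5],[0,0,2.5],[0,0,2.5],[0,0,0]],"turn":[0,0,0,0],"gripper":[6.5,6.5,6.5,6.5]}' | tail -3;python3 go.py 502.5 38 70 1.5
```

```text
tcp_rot: [1.0, 0.011, 0.003, -0.0]
wrist_force: [0.1, -0.1, -0.1]
finger_gap: 65.0
t 19.12 p [504.7  38.7  79.4] yaw 1.3 gap 65.0 F [ 0.1 -0.1 -0.1] tilt [ 0.007  0.    -1.   ]
turn -0.004 shift cm [-0.22  0.07  0.94]
```

```bash
python3 -m inch '{"dp":[[-0.2,0,0.9],[0,0,0],[0,0,0],[0,0,0],[0,0,0],[0,0,0],[0,0,0]],"turn":[0,0,0,0,0,0,0],"gripper":[6.5,6.5,2.8,2.8,2.8,2.8,2.8]}' 40; python3 -m inch '{"dp":[[0,0,-1.5],[0,0,-2],[0,0,-2],[0,0,0],[0,0,0]],"turn":[0,0,0,0,-0.08],"gripper":[2.8,2.8,2.8,2.8,2.8]}'|grep gap;python3 go.py 441 -309 125 5.7
```

```text
time: 20.0
ee_pos: [503.7, 38.9, 72.2]
tcp_rot: [1.0, 0.011, 0.005, -0.0]
wrist_force: [-0.3, 0.2, -2.8]
finger_gap: 39.6
finger_gap: 39.6
t 20.62 p [503.2  39.  131.3] yaw 5.9 gap 39.6 F [ 0.3  0.  -2.9] tilt [ 0.011  0.001 -1.   ]
turn 0.004 shift cm [-9.65 34.01  0.54]
```

```bash
python3 -m inch '{"dp":[[-1.1,4,0],[-1.1,4,0],[-1.1,4,0],[-1.1,4,0],[-1.1,4,0],[-1.1,4,0],[-1.1,4,0],[0,0,0]],"turn":[0,0,0,0,0,0,0,0],"gripper":[2.8,2.8,2.8,2.8,2.8,2.8,2.8,2.8]}'|grep gap;python3 go.py 441 -309 125 5.7
```

```text
finger_gap: 39.6
t 21.62 p [ 453.  -255.8  127.3] yaw 6.1 gap 39.6 F [ 0.6  0.8 -2.1] tilt [ 0.008  0.002 -1.   ]
turn 0.007 shift cm [-1.73  5.18  0.21]
```

```bash
python3 -m inch '{"dp":[[-0.8,2.5,0],[-0.8,2.5,1],[0,0,1.5],[0,0,1.5],[0,0,0.7],[0,0,0]],"turn":[0,0,0,0,0,0],"gripper":[2.8,2.8,2.8,2.8,2.8,2.8]}'|grep gap;python3 go.py 441 -309 67 5.7
```

```text
finger_gap: 39.7
t 22.38 p [ 443.2 -303.9   76.3] yaw 6.4 gap 39.7 F [-0.4 -0.1 -2.3] tilt [ 0.007  0.005 -1.   ]
turn 0.011 shift cm [-0.28  0.49  0.92]
```

```bash
(python3 -m inch '{"dp":[[-0.2,0.4,0.4],[0,0,0]],"turn":[0,0],"gripper":[2.8,2.8]}'; python3 -m inch '{"dp":[[0,0,0.25],[0,0,0]],"turn":[0,0],"gripper":[2.8,2.8]}';  python3 -m inch '{"dp":[[0,0,0.15],[0,0,0]],"turn":[0,0],"gripper":[2.8,2.8]}'; python3 -m inch '{"dp":[[0,0,0.15],[0,0,0]],"turn":[0,0],"gripper":[2.8,2.8]}') | grep -E 'pos|force'
```

```text
ee_pos: [442.1, -308.1, 72.5]
wrist_force: [-0.8, -0.5, -3.3]
ee_pos: [442.3, -308.3, 70.3]
wrist_force: [0.1, 0.2, -1.5]
ee_pos: [442.4, -308.3, 68.8]
wrist_force: [0.4, 0.1, -2.4]
ee_pos: [442.9, -308.9, 68.8]
wrist_force: [-0.0, -1.3, -2.6]
```

Stopped at 68.8: contact. Release, then go up to look down at the tray.

```bash
python3 -m inch '{"dp":[[0,0,0.1],[0,0,0],[0,0,0],[0,0,-1],[0,0,-2],[0,0,-4],[0,0,-5],[0,0,0]],"turn":[0,0,0,0,0,0,0,0],"gripper":[2.8,6.5,6.5,6.5,6.5,6.5,6.5,6.5]}' | tail -3;python3 go.py 561 -23 180 85
```

```text
tcp_rot: [0.998, 0.056, 0.006, -0.001]
wrist_force: [0.2, -0.0, -0.1]
finger_gap: 65.0
t 24.38 p [ 442.1 -309.1  194.2] yaw 6.4 gap 65.0 F [ 0.2 -0.  -0.1] tilt [ 0.011  0.003 -1.   ]
turn -1.372 shift cm [29.53  9.34  1.63]
```

```bash
python3 -m inch '{"dp":[[0,0,0],[0,0,0],[0,0,0],[0,0,0],[0,0,0],[0,0,0],[0,0,0],[0,0,0]],"turn":[-0.18,-0.18,-0.18,-0.18,-0.18,-0.18,-0.18,-0.14],"gripper":[6.5,6.5,6.5,6.5,6.5,6.5,6.5,6.5]}' | tail -3;python3 go.py 561 -60 200 86
```

```text
tcp_rot: [0.712, 0.702, 0.004, 0.002]
wrist_force: [0.1, 0.7, -0.8]
finger_gap: 64.9
t 25.38 p [ 440.6 -308.3  195. ] yaw 89.2 gap 64.9 F [ 0.1  0.7 -0.8] tilt [ 0.009  0.003 -1.   ]
turn 0.056 shift cm [25.61 10.29 -0.32]
```

```bash
python3 -m inch '{"dp":[[4.3,1.7,-0.2],[4.3,1.7,-0.2],[4.3,1.7,-0.2],[4.3,1.7,0],[4.3,1.7,0],[4.3,1.7,0],[0,0,0],[0,0,0]],"turn":[0.05,0,0,0,0,0,0,0],"gripper":[5.5,5.5,5.5,5.5,5.5,5.5,5.5,5.5]}' | tail -3;python3 go.py 561 -60 200 86
cat > m2.py <<'E'
from h import *
s=r.get_state(); f=grab_frame('wrist'); save('w3',f); t=grab_frame('top'); save('t3',t); np.savez('t3.npz',**t); I=f['pixels']
for nm,g,st in(('wrist',f,s),('top',t,None)):
  P=cloud(g,st); hsv=cv2.cvtColor(g['pixels'],cv2.COLOR_BGR2HSV)
  m=(abs(P[...,2]-40)<5)&(abs(P[...,0]-561)<40)&(abs(P[...,1]+23)<70)&(hsv[...,1]>100)
  q=P[m]; print(nm,len(q),cv2.minAreaRect(q[:,:2].astype(np.float32)),np.nanmedian(q[:,2]),q.mean(0))
  h,sat,v=cv2.split(hsv); near=(abs(P[...,2]-6)<6)
  for n,c,cm in(('blue',(627,-24),(h>100)&(h<130)&(sat>130)),('white',(501.8,32.7),(sat<40)&(v>150)),('black',(493.2,-56.9),(v<75))):
    mm=near&cm&(abs(P[...,0]-c[0])<45)&(abs(P[...,1]-c[1])<45)
    cs,_=cv2.findContours(cv2.morphologyEx(mm.astype(np.uint8),cv2.MORPH_OPEN,np.ones((3,3))),0,1)
    if cs:
      k=max(cs,key=cv2.contourArea); p=ray(g,k[:,0],6,st); print(nm,n,len(k),[np.round(x,1) for x in cv2.minAreaRect(p[:,:2].astype(np.float32))])
E
python3 m2.py
```

```text
tcp_rot: [0.73, 0.684, 0.003, 0.001]
wrist_force: [0.0, 0.4, -0.5]
finger_gap: 55.3
t 26.38 p [557.6 -49.6 202. ] yaw 86.3 gap 55.3 F [ 0.   0.4 -0.5] tilt [ 0.006  0.003 -1.   ]
turn 0.005 shift cm [-1.01  0.41  0.2 ]
wrist 2352 ((562.465576171875, -20.456592559814453), (95.82952117919922, 25.83285903930664), 89.02396392822266) 39.65719756939214 [562.5408422  -17.80704485  39.64727853]
wrist blue 215 [array([627.5, -21.9]), array([60.6, 60.5]), np.float64(84.5)]
wrist white 337 [array([502.1,  32.6]), array([89.7, 89.4]), np.float64(0.0)]
wrist black 182 [array([494. , -54.7]), array([60.2, 61.2]), np.float64(84.6)]
top 47 ((562.045654296875, 14.624184608459473), (26.052364349365234, 16.130632400512695), 1.9380437135696411) 39.62398006796934 [557.68233724  17.85118376  39.62348795]
top white 161 [array([501.6,  32.6]), array([89.7, 89.5]), np.float64(90.0)]
```

```bash
python3 -m inch '{"dp":[[2,0.4,2],[1,0,3],[0,0,4],[0,0,3],[0,0,0]],"turn":[-0.04,0,0,0,0],"gripper":[5.5,5.5,5.5,5.5,5.5]}' | tail -3;python3 go.py 562 -21 11 89
```

```text
tcp_rot: [0.718, 0.696, 0.003, 0.002]
wrist_force: [-0.0, 0.0, 1.7]
finger_gap: 55.1
t 27.1 p [563.7 -25.1  79.9] yaw 88.1 gap 55.1 F [-0.   0.   1.7] tilt [ 0.007  0.001 -1.   ]
turn -0.015 shift cm [ 0.39 -0.22  6.89]
```

```bash
python3 -m inch '{"dp":[[0.4,-0.2,2],[0,0,2],[0,0,1.4],[0,0,0.5],[0,0,0]],"turn":[-0.015,0,0,0,0],"gripper":[5.5,5.5,5.5,5.5,5.5]}' | tail -3;python3 go.py 562 -21 11 89
```

```text
tcp_rot: [0.715, 0.699, 0.004, 0.004]
wrist_force: [-0.4, 0.8, 0.4]
finger_gap: 54.9
t 27.73 p [564.5 -23.3  22.5] yaw 88.8 gap 54.9 F [-0.4  0.8  0.4] tilt [ 0.012  0.    -1.   ]
turn -0.004 shift cm [ 0.23 -0.27  1.14]
```

```bash
python3 -m inch '{"dp":[[0.2,-0.25,0.9],[0,0,0],[0,0,0],[0,0,0],[0,0,0],[0,0,0],[0,0,0],[0,0,0]],"turn":[0,0,0,0,0,0,0,0],"gripper":[5.5,5.5,1.5,1.5,1.5,1.5,1.5,1.5]}' 40;python3 go.py; python3 -m inch '{"dp":[[0,0,-1.5],[0,0,-2.5],[0,0,-4],[0,0,-4],[0,0,-1.5],[0,0,0]],"turn":[0,0,0,0,0,0],"gripper":[1.5,1.5,1.5,1.5,1.5,1.5]}' |grep gap;python3 go.py 482 309 145 87.4
```

```text
time: 28.72
ee_pos: [562.5, -21.3, 14.1]
tcp_rot: [0.715, 0.699, 0.005, 0.005]
wrist_force: [0.6, 1.0, -1.2]
finger_gap: 25.3
t 28.73 p [562.5 -21.3  14.1] yaw 88.8 gap 25.3 F [ 0.6  1.  -1.2] tilt [ 0.013 -0.    -1.   ]
finger_gap: 25.2
t 29.48 p [560.3 -21.  156.7] yaw 88.8 gap 25.2 F [ 0.5  0.7 -2.2] tilt [ 0.014 -0.    -1.   ]
turn 0.025 shift cm [32.61 -9.34  1.06]
```

```bash
python3 -m inch '{"dp":[[4.6,-1.3,0],[4.6,-1.3,0],[4.6,-1.3,0],[4.6,-1.3,0],[4.6,-1.3,0],[4.6,-1.3,0],[3.5,-1,0],[0,0,0]],"turn":[0.025,0,0,0,0,0,0,0],"gripper":[1.5,1.5,1.5,1.5,1.5,1.5,1.5,1.5]}' |grep gap;python3 go.py 481 308.5 80 87.4
python3 - <<'E'
from h import *
s=r.get_state(); f=grab_frame('wrist'); save('w4',f); P=cloud(f,s)
F,M,o=cam(f,s); tz=s['ee_pos'][2]
q=P[(abs(P[...,2]-43)<4)&(abs(P[...,0]-480)<45)&(abs(P[...,1]-308)<85)]
for m in(q[:,1]>320,q[:,1]<300): print(m.sum(), cv2.minAreaRect(q[m][:,:2].astype(np.float32)) if m.sum()>4 else '')
hsv=cv2.cvtColor(f['pixels'],cv2.COLOR_BGR2HSV)
mo=(hsv[...,0]<25)&(hsv[...,1]>100)&(abs(P[...,2]-tz-26)<8)&(np.hypot(P[...,0]-s['ee_pos'][0],P[...,1]-s['ee_pos'][1])<90)
k=P[mo];print('mod',len(k)); 
if len(k)>4: print(cv2.minAreaRect(k[:,:2].astype(np.float32)),k[:,2].mean(),s['ee_pos'])
E
```

```text
finger_gap: 25.3
t 30.48 p [479.4 300.9 145.3] yaw 87.2 gap 25.3 F [-1.3 -0.5 -1.2] tilt [ 0.001 -0.004 -1.   ]
turn -0.003 shift cm [0.8  0.11 6.52]
879 ((484.6236877441406, 373.85089111328125), (9.873418807983398, 49.663883209228516), 87.23660278320312)
0 
mod 10292
((480.9684143066406, 308.0733947753906), (50.08491897583008, 86.27381896972656), 14.33888053894043) 171.00762011864936 [479.43030093 300.86873362 145.25164003]
```

View pics/w4.png

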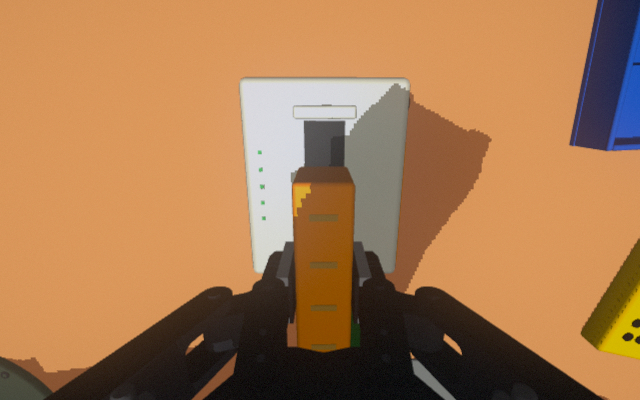

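The module is held square (end edge at row 185, cols 293–353); the far cheek is at (324,112).

Run:
```python
from h import *
s=r.get_state(); f=grab_frame('wrist'); P=cloud(f,s)
for z in(171,172): 
  e=ray(f,[[295,185],[351,185]],z,s); print(e.round(1).tolist())
k=P[205,300:345]; print(np.nanmedian(k,0), s['ee_pos'])
```

```text
[[471.7, 347.2, 171.0], [494.1, 346.1, 171.0]]
[[471.8, 347.5, 172.0], [494.0, 346.4, 172.0]]
[481.8650122  338.12841751 170.79509403] [479.98537094 299.11412409 145.05523691]
```

```bash
python3 -m inch '{"dp":[[1.2,-0.1,0],[0,0,2],[0,0,2.5],[0,0,2],[0,0,0]],"turn":[0,0,0,0,0],"gripper":[1.5,1.5,1.5,1.5,1.5]}' |grep gap;python3 go.py 481 310 42 87.4
```

```text
finger_gap: 25.4
t 31.2 p [481. 306.  74.] yaw 86.8 gap 25.4 F [ 0.6 -0.4 -1.1] tilt [-0.    -0.009 -1.   ]
turn -0.011 shift cm [ 0.43 -0.02  3.19]
```

```bash
python3 -m inch '{"dp":[[0.5,0,1],[0,0,1],[0,0,0.5],[0,0,0]],"turn":[-0.012,0,0,0],"gripper":[1.5,1.5,1.5,1.5]}' |grep force;python3 go.py 481 310 42 87.4;  (python3 -m inch '{"dp":[[0,0,0.15],[0,0,0]],"turn":[0,0],"gripper":[1.5,1.5]}'; python3 -m inch '{"dp":[[0,0,0.15],[0,0,0]],"turn":[0,0],"gripper":[1.5,1.5]}') | grep -E 'pos|force'
```

```text
wrist_force: [0.5, -0.2, -1.2]
t 31.7 p [481.9 311.   47.8] yaw 87.5 gap 25.7 F [ 0.5 -0.2 -1.2] tilt [ 0.    -0.008 -1.   ]
turn 0.001 shift cm [-0.09 -0.08  0.58]
ee_pos: [482.1, 311.1, 46.7]
wrist_force: [0.5, 0.7, -1.3]
ee_pos: [482.3, 311.1, 45.4]
wrist_force: [0.3, -0.4, -1.8]
```

```bash
(python3 -m inch '{"dp":[[-0.05,0,0.2],[0,0,0]],"turn":[0,0],"gripper":[1.5,1.5]}'; python3 -m inch '{"dp":[[-0.05,0,0.15],[0,0,0]],"turn":[0,0],"gripper":[1.5,1.5]}';python3 -m inch '{"dp":[[0,0,0.15],[0,0,0]],"turn":[0,0],"gripper":[1.5,1.5]}') | grep -E 'pos|force'
```

```text
ee_pos: [482.3, 310.6, 43.3]
wrist_force: [0.4, 0.1, -1.1]
ee_pos: [482.4, 310.2, 42.1]
wrist_force: [-0.7, -1.1, 3.0]
ee_pos: [482.3, 310.2, 42.2]
wrist_force: [-0.5, 0.1, -0.5]
```

Contact at 42.1. Release, lift, and check.

```bash
python3 -m inch '{"dp":[[0,0,0],[0,0,0],[0,0,0],[0,0,-1.5],[0,0,-4],[0,0,-5],[0,0,-4],[0,0,0]],"turn":[0,0,0,0,0,0,0,0],"gripper":[5.5,5.5,5.5,5.5,5.5,5.5,5.5,5.5]}' | tail -3;  python3 -m inch '{"dp":[[0,0,0],[-5,0,0],[-5,0,0],[-5,0,0],[-5,0,0],[-5,0,0],[-5,0,0],[-5,0,0]],"turn":[0,0,0,0,0,0,0,0],"gripper":[6.5,6.5,6.5,6.5,6.5,6.5,6.5,6.5]}' | tail -3; python3 go.py 600 -291 200 5.5
cat > m3.py <<'E'
from h import *
f=grab_frame('top'); save('t4',f); np.savez('t4.npz',**f); P=cloud(f); Z=P[...,2]; hsv=cv2.cvtColor(f['pixels'],cv2.COLOR_BGR2HSV)
def rr(q,n): print(n,len(q),[np.round(x,1) for x in cv2.minAreaRect(q[:,:2].astype(np.float32))] if len(q)>4 else '')
def near(c,z,tol,d): return (abs(P[...,0]-c[0])<d)&(abs(P[...,1]-c[1])<d)&(abs(Z-z)<tol)
m=near((481,310),68,5,75)&(hsv[...,1]>100); rr(P[m],'module'); print(np.nanmedian(Z[m]))
for n,c,z in(('white',(440,-309),113),('black',(520,-302),103),('blue',(600,-291),108)): rr(P[near(c,z,5,38)],n)
h,sat,v=cv2.split(hsv)
for n,c,cm in(('blue',(627,-24),(h>100)&(h<130)&(sat>130)),('white',(501.8,33),(sat<40)&(v>190)),('black',(493.2,-56.9),(v<75))):
  mm=near(c,6,6,40)&cm
  cs,_=cv2.findContours(cv2.morphologyEx(mm.astype(np.uint8),cv2.MORPH_OPEN,np.ones((3,3))),0,1)
  if cs: rr(ray(f,max(cs,key=cv2.contourArea)[:,0],6),n+' pad')
E
python3 m3.py
```

```text
tcp_rot: [0.722, 0.692, -0.001, 0.004]
wrist_force: [0.4, -0.5, -0.1]
finger_gap: 54.9
tcp_rot: [0.72, 0.694, -0.004, 0.0]
wrist_force: [0.6, 0.7, 0.1]
finger_gap: 64.8
t 34.95 p [462.7 -45.4 192.5] yaw 87.9 gap 64.8 F [0.6 0.7 0.1] tilt [-0.005 -0.006 -1.   ]
turn 1.439 shift cm [11.31 25.76 -0.69]
module 485 [array([481.7, 308.4]), array([95.6, 25.7]), np.float64(87.8)]
67.2487637203659
white 329 [array([ 442.1, -308.7]), array([38.3, 38.8]), np.float64(7.2)]
black 349 [array([ 519.3, -304.4]), array([43.9, 36.4]), np.float64(6.7)]
blue 331 [array([ 597.7, -292.5]), array([35.9, 41.7]), np.float64(5.7)]
blue pad 77 [array([632.7, -25.4]), array([57.7, 48.2]), np.float64(84.6)]
```

View pics/t4.png

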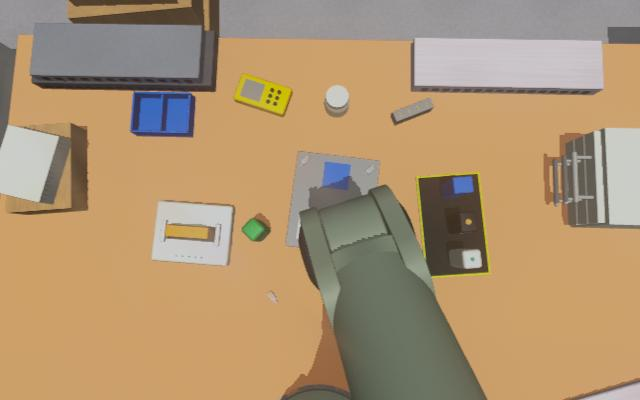

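The module (187,232) lies between the cheeks, 1.7 mm off centre and within 0.5° of their line; all three units are upright on the mat. Now blue back first.

```bash
python3 -m inch '{"dp":[[0,0,0],[0,0,0],[0,0,0],[0,0,0],[0,0,0],[0,0,0],[0,0,0],[0,0,0]],"turn":[0.18,0.18,0.18,0.18,0.18,0.18,0.18,0.17],"gripper":[6.5,6.5,6.5,6.5,6.5,6.5,6.5,6.5]}' | tail -1;  python3 -m inch '{"dp":[[2.2,4.5,0],[2.2,4.5,0],[2.2,4.5,0],[2.2,4.5,0],[2.2,4.5,0],[0,0,0]],"turn":[0,0,0,0,0,0],"gripper":[6.5,6.5,6.5,6.5,6.5,6.5]}' | tail -1; python3 go.py 598 -292 64 5.7
```

```text
finger_gap: 65.3
finger_gap: 65.2
t 36.75 p [ 579.4 -278.4  179.3] yaw 2.8 gap 65.2 F [-1.5  1.  -0.2] tilt [-0.028 -0.005 -1.   ]
turn -0.05 shift cm [ 2.04  1.52 11.48]
```

```bash
python3 -m inch '{"dp":[[2,1.6,0],[0,0,0],[0.3,0,3],[0,0,2],[0,0,0]],"turn":[-0.05,0,0,0,0],"gripper":[6.5,6.5,6.5,6.5,6.5]}' | tail -1; python3 go.py 598 -292 64 5.7
```

```text
finger_gap: 64.9
t 37.38 p [ 599.7 -289.3  123.8] yaw 5.9 gap 64.9 F [0.2 0.8 0.2] tilt [-0.034 -0.001 -0.999]
turn 0.003 shift cm [0.01 0.27 5.98]
```

```bash
python3 -m inch '{"dp":[[0,0.3,1.5],[0,0,2.2],[0,0,1.8],[0,0,0]],"turn":[0,0,0,0],"gripper":[6.5,6.5,6.5,6.5]}' | tail -1; python3 go.py 598 -292 64 5.7
```

```text
finger_gap: 65.1
t 37.88 p [ 598.2 -292.1   67.4] yaw 5.9 gap 65.1 F [-0.1 -0.5  1.3] tilt [-0.033 -0.001 -0.999]
turn 0.003 shift cm [-0.01 -0.01  0.34]
```

```bash
python3 -m inch '{"dp":[[0,0,0.3],[0,0,0],[0,0,0],[0,0,0],[0,0,0],[0,0,0],[0,0,0]],"turn":[0,0,0,0,0,0,0],"gripper":[6.5,6.5,3,3,3,3,3]}' 40; python3 -m inch '{"dp":[[0,0,-1.5],[0,0,-2],[0,0,-2],[0,0,0],[0,0,0],[0,0,0]],"turn":[0,0,0,0.1,0.1,0],"gripper":[3,3,3,3,3,3]}' | tail -1; python3 go.py 627 -24 122 -5.5
```

```text
time: 38.75
ee_pos: [598.9, -292.4, 66.1]
tcp_rot: [0.999, 0.051, -0.016, 0.0]
wrist_force: [0.0, -0.2, -2.2]
finger_gap: 41.5
finger_gap: 41.5
t 39.5 p [ 602.4 -292.8  131. ] yaw -5.8 gap 41.5 F [-1.   0.3 -1.8] tilt [-0.026 -0.004 -1.   ]
turn -0.006 shift cm [ -0.11 -27.     0.72]
```

```bash
python3 -m inch '{"dp":[[0,-3.6,0],[0,-3.6,0],[0,-3.6,0],[0,-3.6,0],[0,-3.6,0],[0,-3.6,0],[0,-3.6,0],[0,0,0]],"turn":[0,0,0,0,0,0,0,0],"gripper":[3,3,3,3,3,3,3,3]}' | tail -1; python3 go.py 627.5 -24 122 -5.5
```

```text
finger_gap: 42.0
t 40.5 p [628.2 -34.4 135.8] yaw -4.6 gap 42.0 F [ 0.6 -0.4 -1. ] tilt [-0.02  -0.005 -1.   ]
turn 0.016 shift cm [-0.14 -1.04  1.38]
```

```bash
python3 -m inch '{"dp":[[0,-1,1.5],[0,0,1.5],[0,0,1.5],[0,0,0.8],[0,0,0]],"turn":[0.015,0,0,0,0],"gripper":[3,3,3,3,3]}' | tail -1; python3 go.py 627.5 -24 67 -5.5
python3 - <<'E'
from h import *
s=r.get_state(); f=grab_frame('wrist'); save('w5',f); P=cloud(f,s); hsv=cv2.cvtColor(f['pixels'],cv2.COLOR_BGR2HSV)
p=s['ee_pos']; q=P[(P[...,2]>p[2]+36)&(P[...,2]<p[2]+55)&(abs(P[...,0]-p[0])<35)&(abs(P[...,1]-p[1])<35)&(hsv[...,0]>100)&(hsv[...,1]>130)]
print(len(q), cv2.minAreaRect(q[:,:2].astype(np.float32)) if len(q)>5 else '')
E
```

```text
finger_gap: 41.4
t 41.12 p [627.3 -26.7  78.6] yaw -5.5 gap 41.4 F [-0.7 -0.2 -2.2] tilt [-0.021 -0.006 -1.   ]
turn 0.001 shift cm [ 0.02 -0.28  1.16]
8124 ((626.9821166992188, -24.9661808013916), (42.234962463378906, 37.85134506225586), 85.00160217285156)
```

View pics/w5.png

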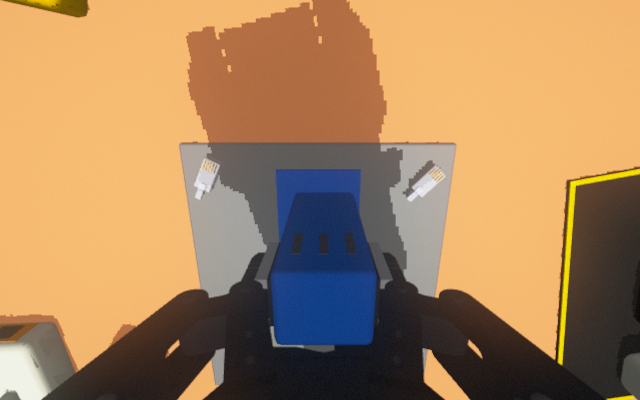

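The blue unit hangs square over its pad (pad back edge row 170, cols 277–360), about 2.5 mm to the right.

```bash
(python3 -m inch '{"dp":[[0,-0.3,0.5],[0,0,0]],"turn":[0,0],"gripper":[3,3]}';python3 -m inch '{"dp":[[0,0,0.3],[0,0,0]],"turn":[0,0],"gripper":[3,3]}';python3 -m inch '{"dp":[[0,0,0.2],[0,0,0]],"turn":[0,0],"gripper":[3,3]}';python3 -m inch '{"dp":[[0,0,0.15],[0,0,0]],"turn":[0,0],"gripper":[3,3]}') | grep -E 'pos|force'
```

```text
ee_pos: [628.1, -23.6, 74.4]
wrist_force: [0.5, -0.1, -2.3]
ee_pos: [628.2, -23.6, 71.5]
wrist_force: [0.9, -0.0, -2.4]
ee_pos: [628.4, -23.7, 69.6]
wrist_force: [-0.1, -0.2, -2.0]
ee_pos: [629.1, -23.9, 69.4]
wrist_force: [-0.2, 0.9, -1.7]
```

```bash
python3 -m inch '{"dp":[[0,0,0.15],[0,0,0],[0,0,0],[0,0,0],[0,0,-1],[0,0,-3],[0,0,-5],[0,0,-4]],"turn":[0,0,0,0,0,0,0,0],"gripper":[3,6.5,6.5,6.5,6.5,6.5,6.5,6.5]}'|tail -3; python3 go.py 442 -308.7 200 7
```

```text
tcp_rot: [0.999, -0.048, -0.01, 0.003]
wrist_force: [0.2, -0.5, -0.4]
finger_gap: 65.0
t 43.17 p [630.7 -23.2 201.6] yaw -5.5 gap 65.0 F [ 0.2 -0.5 -0.4] tilt [-0.019 -0.006 -1.   ]
turn -0.218 shift cm [-22.2   26.04   0.69]
```

```bash
python3 -m inch '{"dp":[[0,0,0],[0,0,0],[-3.7,4.3,0],[-3.7,4.3,0],[-3.7,4.3,0],[-3.7,4.3,0],[-3.7,4.3,0],[0,0,0]],"turn":[-0.11,-0.11,0,0,0,0,0,0],"gripper":[6.5,6.5,6.5,6.5,6.5,6.5,6.5,6.5]}'|tail -1; python3 go.py 442 -308.7 150 7; python3 m3.py
```

```text
finger_gap: 64.8
t 44.17 p [ 472.6 -267.2  214.1] yaw 7.6 gap 64.8 F [-0.2 -0.3 -0. ] tilt [-0.009 -0.007 -1.   ]
turn 0.01 shift cm [-3.48  3.7   6.47]
module 482 [array([481.7, 308.2]), array([95.7, 25.7]), np.float64(87.8)]
67.26835936423493
white 204 [array([ 435.8, -308.8]), array([27. , 36.6]), np.float64(1.8)]
black 321 [array([ 519.3, -304.8]), array([43.9, 36.3]), np.float64(6.1)]
blue 0 
blue pad 34 [array([605.2, -37.1]), array([16.9, 28.7]), np.float64(1.5)]
white pad 98 [array([502.1,  32.8]), array([62.1, 60.9]), np.float64(84.6)]
```

```bash
python3 -m inch '{"dp":[[-1.8,1.9,1],[-1.7,1.9,1],[0,0,2],[0,0,2.5],[0,0,0]],"turn":[0.01,0,0,0,0],"gripper":[6.5,6.5,6.5,6.5,6.5]}'|tail -1; python3 go.py 442 -308.7 68 7
```

```text
finger_gap: 65.1
t 44.85 p [ 447.9 -304.2  150.5] yaw 7.6 gap 65.1 F [-0.   0.1 -0.3] tilt [-0.004 -0.006 -1.   ]
turn 0.01 shift cm [-0.6   0.33  8.26]
```

```bash
python3 -m inch '{"dp":[[-0.6,0.4,1],[0,0,2],[0,0,2.5],[0,0,1.5],[0,0,0]],"turn":[0.01,0,0,0,0],"gripper":[6.5,6.5,6.5,6.5,6.5]}'|tail -1; python3 go.py 442 -308.7 68 7
```

```text
finger_gap: 65.1
t 45.48 p [ 444.2 -310.    81.5] yaw 7.0 gap 65.1 F [-0.5  1.  -0.5] tilt [ 0.001 -0.009 -1.   ]
turn 0.0 shift cm [-0.2  -0.17  1.35]
```

```bash
python3 -m inch '{"dp":[[-0.2,-0.15,1.2],[0,0,0],[0,0,0],[0,0,0],[0,0,0],[0,0,0],[0,0,0]],"turn":[0,0,0,0,0,0,0],"gripper":[6.5,6.5,2.8,2.8,2.8,2.8,2.8]}'; python3 -m inch '{"dp":[[0,0,-1.5],[0,0,-2],[0,0,-2],[0,0,0],[0,0,0],[0,0,0]],"turn":[0,0,0,0.11,0.11,0],"gripper":[2.8,2.8,2.8,2.8,2.8,2.8]}' | tail -1; python3 go.py 503 33 125 -5.5
```

```text
time: 46.35
ee_pos: [442.7, -309.4, 70.8]
tcp_rot: [0.998, 0.061, 0.001, 0.005]
wrist_force: [-0.3, 0.9, -1.8]
finger_gap: 39.5
finger_gap: 40.0
t 47.1 p [ 443.1 -309.1  132.8] yaw -5.9 gap 40.0 F [-0.4  0.4 -2.6] tilt [ 0.006 -0.011 -1.   ]
turn -0.007 shift cm [  2.68 -34.63   0.43]
```

```bash
python3 -m inch '{"dp":[[0.3,-4.3,0],[0.3,-4.3,0],[0.3,-4.3,0],[0.3,-4.3,0],[0.3,-4.3,0],[0.3,-4.3,0],[0.3,-4.3,0],[0,0,0]],"turn":[0,0,0,0,0,0,0,0],"gripper":[2.8,2.8,2.8,2.8,2.8,2.8,2.8,2.8]}' | tail -1; python3 go.py 502.5 33 125 -5.5
```

```text
finger_gap: 39.7
t 48.1 p [494.8  -2.4 133.4] yaw -4.5 gap 39.7 F [ 0.8 -1.1 -2.6] tilt [ 0.01  -0.012 -1.   ]
turn 0.017 shift cm [ 0.42 -3.6   0.81]
```

```bash
python3 -m inch '{"dp":[[0.2,-1.9,0],[0.3,-1.9,1],[0,0,1.5],[0,0,1.5],[0,0,0.6],[0,0,0]],"turn":[0.017,0,0,0,0,0],"gripper":[2.8,2.8,2.8,2.8,2.8,2.8]}' | tail -1; python3 go.py 502.5 33 73 -5.5
cat > m4.py <<'E'
from h import *
import sys
s=r.get_state(); f=grab_frame('wrist'); t=grab_frame('top'); p=s['ee_pos']
for n,g,st in(('wrist',f,s),('top',t,None)):
  P=cloud(g,st); I=g['pixels']; q=P[(P[...,2]>p[2]+30)&(P[...,2]<p[2]+46)&(abs(P[...,0]-p[0])<28)&(abs(P[...,1]-p[1])<28)]
  h=q[q[:,2]>np.percentile(q[:,2],90)-6] if len(q) else q
  print(n,len(h), cv2.minAreaRect(h[:,:2].astype(np.float32)) if len(h)>5 else '', np.median(h[:,2]) if len(h) else '')
save(sys.argv[1],f)
E
python3 m4.py w6
```

```text
finger_gap: 39.8
t 48.85 p [503.4  31.4  86. ] yaw -5.2 gap 39.8 F [ 0.6  1.4 -3. ] tilt [ 0.01  -0.014 -1.   ]
turn 0.006 shift cm [-0.12 -0.17  1.3 ]
wrist 8585 ((504.1510009765625, 32.7271614074707), (56.167259216308594, 38.5535888671875), 83.73255920410156) 127.81550029987658
top 0
```

View pics/w6.png

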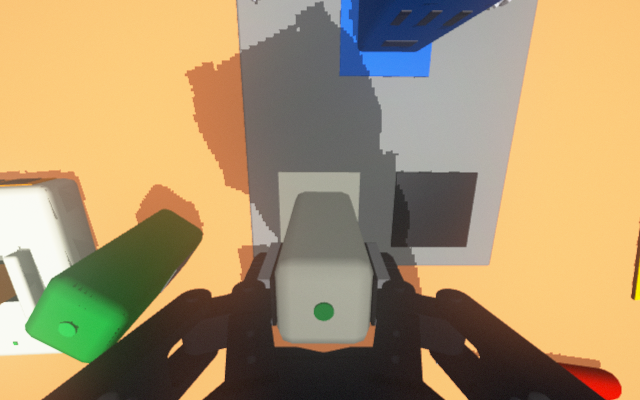

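White is square above its pad (pad back edge row 172, cols 279–360); blue stands on its pad; black pad is at (435,209). Cast the pad corners for exact centres.

Run:
```python
from h import *
s=r.get_state(); f=grab_frame('wrist')
e=ray(f,[[279,172],[360,172]],6,s); th=np.radians(-5.5); print(e.round(1).tolist(), (e.mean(0)[:2]-31*np.array([np.cos(th),np.sin(th)])).round(1))
b=ray(f,[[396,172],[477,172],[468,247],[391,247]],6,s); print(b.round(1).tolist(),b.mean(0).round(1)); print(s['ee_pos'])
```

```text
[[536.8, 62.7, 6.0], [531.1, 1.5, 6.0]] [503.1  35.1]
[[528.5, -25.8, 6.0], [522.7, -87.6, 6.0], [460.1, -83.8, 6.0], [466.2, -20.4, 6.0]] [494.4 -54.4   6. ]
[503.75299297  31.63453082  86.58703018]
```

```bash
(python3 -m inch '{"dp":[[0,-0.3,0.7],[0,0,0]],"turn":[0,0],"gripper":[2.8,2.8]}';python3 -m inch '{"dp":[[0,0,0.3],[0,0,0]],"turn":[0,0],"gripper":[2.8,2.8]}';python3 -m inch '{"dp":[[0,0,0.2],[0,0,0]],"turn":[0,0],"gripper":[2.8,2.8]}') | grep -E 'pos|force'
```

```text
ee_pos: [504.6, 35.0, 79.8]
wrist_force: [-1.3, -0.5, -2.4]
ee_pos: [504.7, 35.0, 76.6]
wrist_force: [-0.0, 0.8, -2.5]
ee_pos: [504.7, 35.0, 74.5]
wrist_force: [-0.5, -0.2, -2.5]
```

```bash
(python3 -m inch '{"dp":[[-0.1,0,0.2],[0,0,0]],"turn":[0,0],"gripper":[2.8,2.8]}';python3 -m inch '{"dp":[[0,0,0.15],[0,0,0]],"turn":[0,0],"gripper":[2.8,2.8]}') | grep -E 'pos|force'
```

```text
ee_pos: [505.1, 35.0, 73.7]
wrist_force: [0.1, -0.2, -1.4]
ee_pos: [506.3, 35.1, 73.5]
wrist_force: [-0.1, -0.2, -3.5]
```

```bash
python3 -m inch '{"dp":[[-0.15,0,0.1],[0,0,0],[0,0,0],[0,0,0],[0,0,-1],[0,0,-3],[0,0,-5],[0,0,-4]],"turn":[0,0,0,0,0,0,0,0],"gripper":[2.8,6.5,6.5,6.5,6.5,6.5,6.5,6.5]}'|tail -3; python3 -m inch '{"dp":[[0,0,0],[0,0,0],[0,4.5,0],[0,4.5,0],[0,4.5,0],[0,4.5,0],[0,4.5,0],[0,4.5,0]],"turn":[-0.1,-0.1,0,0,0,0,0,0],"gripper":[6.5,6.5,6.5,6.5,6.5,6.5,6.5,6.5]}'|tail -1; python3 go.py 519.3 -304.5 150 6.3
```

```text
tcp_rot: [0.999, -0.045, 0.009, 0.006]
wrist_force: [-0.5, -0.5, -0.1]
finger_gap: 65.2
finger_gap: 65.4
t 52.25 p [ 535.5 -235.3  219.5] yaw 7.1 gap 65.4 F [1.6 0.3 0.2] tilt [ 0.027 -0.011 -1.   ]
turn 0.014 shift cm [-2.55  6.61  6.98]
```

```bash
python3 -m inch '{"dp":[[-1.2,3,0],[-1.2,3,1.5],[0,0,2],[0,0,2.5],[0,0,0]],"turn":[0.01,0,0,0,0],"gripper":[6.5,6.5,6.5,6.5,6.5]}'|tail -1; python3 go.py 519.3 -304.5 62 6.3; python3 m3.py | grep -v pad
python3 - <<'E'
from h import *
f=dict(np.load('t4.npz')); P=cloud(f)
for n,c,z in(('blue',(627,-24),111),('white',(502,34),116)):
  q=P[(abs(P[...,0]-c[0])<35)&(abs(P[...,1]-c[1])<35)&(abs(P[...,2]-z)<6)]; print(n,len(q),cv2.minAreaRect(q[:,:2].astype(np.float32)),np.median(q[:,2]))
E
```

```text
finger_gap: 64.6
t 52.88 p [ 518.6 -304.8  161.5] yaw 6.2 gap 64.6 F [ 0.4 -0.2 -0.1] tilt [ 0.028 -0.012 -1.   ]
turn -0.002 shift cm [-0.2  -0.17  9.95]
module 484 [array([481.7, 308. ]), array([94.8, 25.7]), np.float64(87.8)]
67.08632183435418
white 0 
black 81 [array([ 519. , -303.2]), array([43.6, 35.5]), np.float64(7.4)]
blue 0 
blue 321 ((628.2099609375, -24.808069229125977), (41.993682861328125, 35.965946197509766), 85.33784484863281) 110.3294758746373
white 316 ((505.11016845703125, 34.404762268066406), (38.60646057128906, 38.33838653564453), 84.2185287475586) 115.01146613912636
```

```bash
python3 -m inch '{"dp":[[-0.2,-0.1,2],[0,0,2.5],[0,0,2.5],[0,0,1.5],[0,0,0]],"turn":[0,0,0,0,0],"gripper":[6.5,6.5,6.5,6.5,6.5]}'|tail -1; python3 go.py 519.3 -304.5 62 6.3
```

```text
finger_gap: 65.0
t 53.55 p [ 523.6 -306.1   83.1] yaw 6.3 gap 65.0 F [-0.9 -0.8 -1. ] tilt [ 0.038 -0.017 -0.999]
turn -0.001 shift cm [-0.49 -0.25  2.09]
```

```bash
python3 -m inch '{"dp":[[-0.5,-0.25,1],[0,0,0.9],[0,0,0]],"turn":[0,0,0],"gripper":[6.5,6.5,6.5]}'|tail -1; python3 go.py 519.3 -304.5 62 6.3;  python3 -m inch '{"dp":[[-0.1,0,0],[0,0,0],[0,0,0],[0,0,0],[0,0,0],[0,0,0]],"turn":[0,0,0,0,0,0],"gripper":[2.5,2.5,2.5,2.5,2.5,2.5]}'; python3 -m inch '{"dp":[[0,0,-1.5],[0,0,-2],[0,0,-2],[0,0,0],[0,0,0],[0,0,0]],"turn":[0,0,0,0.1,0.1,0],"gripper":[2.5,2.5,2.5,2.5,2.5,2.5]}' | tail -1; python3 go.py 493 -57 120 -5.5
```

```text
finger_gap: 65.7
t 53.92 p [ 519.6 -304.8   64.7] yaw 6.3 gap 65.7 F [-0.2 -0.7 -0.3] tilt [ 0.04  -0.018 -0.999]
turn -0.001 shift cm [-0.04 -0.04  0.27]
time: 54.68
ee_pos: [518.8, -304.9, 65.3]
tcp_rot: [0.998, 0.054, 0.02, 0.01]
wrist_force: [0.4, -0.4, -2.9]
finger_gap: 35.7
finger_gap: 35.6
t 55.42 p [ 517.  -304.3  127.5] yaw -5.5 gap 35.6 F [ 0.2 -0.1 -1.6] tilt [ 0.044 -0.019 -0.999]
turn 0.0 shift cm [ -4.79 -24.39   0.17]
```

```bash
python3 -m inch '{"dp":[[-0.9,-4,0],[-0.9,-4,0],[-0.9,-4,0],[-0.9,-4,0],[-0.9,-4,0],[0,0,0]],"turn":[0,0,0,0,0,0],"gripper":[2.5,2.5,2.5,2.5,2.5,2.5]}' | tail -1; python3 go.py 493 -57 120 -5.5
```

```text
finger_gap: 35.5
t 56.17 p [490.3 -95.4 125.1] yaw -4.5 gap 35.5 F [ 0.6 -0.5 -2.8] tilt [ 0.047 -0.02  -0.999]
turn 0.017 shift cm [-0.12 -3.86  0.45]
```

```bash
python3 -m inch '{"dp":[[-0.1,-2,0],[0,-1.9,0.8],[0,0,1.5],[0,0,1.2],[0,0,0]],"turn":[0.017,0,0,0,0],"gripper":[2.5,2.5,2.5,2.5,2.5]}' | tail -1; python3 go.py 493 -57 67 -5.5; python3 m4.py w7
python3 - <<'E'
from h import *
s=r.get_state(); P=cloud(grab_frame('top')); p=s['ee_pos']
E
```

```text
finger_gap: 35.6
t 56.8 p [495.4 -59.8  89.3] yaw -5.2 gap 35.6 F [ 0.1  0.3 -1.7] tilt [ 0.049 -0.021 -0.999]
turn 0.005 shift cm [-0.38 -0.3   2.21]
wrist 9457 ((497.2327575683594, -59.11639404296875), (56.36621856689453, 44.411373138427734), 85.32658386230469) 127.02216698509933
top 0
```

View pics/w7.png

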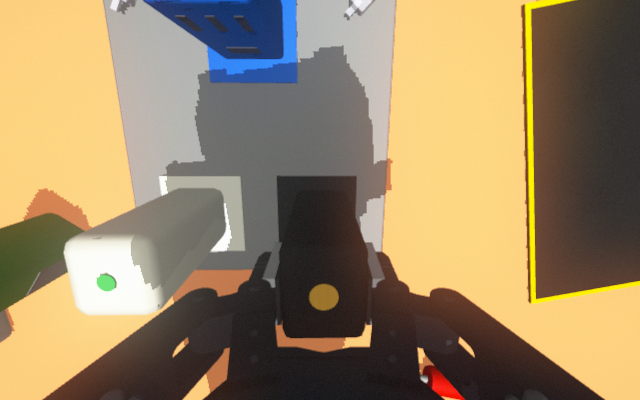

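Black is above its pad (pad cols 277–356), needs about +4.5 mm in y and −3 mm in x.

```bash
(python3 -m inch '{"dp":[[-0.4,-0.4,0.6],[0,0,0.5],[0,0,0]],"turn":[0,0,0],"gripper":[2.5,2.5,2.5]}';python3 -m inch '{"dp":[[0,0,0.3],[0,0,0]],"turn":[0,0],"gripper":[2.5,2.5]}') | grep -E 'pos|force'; python3 go.py 493 -56 67 -5.5
```

```text
ee_pos: [492.8, -55.3, 78.9]
wrist_force: [-0.1, -0.6, -2.0]
ee_pos: [493.1, -55.3, 75.8]
wrist_force: [-0.3, -0.1, -1.6]
t 57.58 p [493.1 -55.3  75.8] yaw -5.2 gap 35.6 F [-0.3 -0.1 -1.6] tilt [ 0.052 -0.021 -0.998]
turn 0.004 shift cm [-0.05  0.05  0.88]
```

```bash
(python3 -m inch '{"dp":[[-0.1,0,0.3],[0,0,0]],"turn":[0,0],"gripper":[2.5,2.5]}';python3 -m inch '{"dp":[[-0.05,0,0.25],[0,0,0]],"turn":[0,0],"gripper":[2.5,2.5]}';python3 -m inch '{"dp":[[-0.05,0,0.2],[0,0,0]],"turn":[0,0],"gripper":[2.5,2.5]}') | grep -E 'pos|force'
```

```text
ee_pos: [492.3, -55.4, 72.6]
wrist_force: [0.0, 0.3, -2.2]
ee_pos: [491.9, -55.4, 69.9]
wrist_force: [-0.2, 0.3, -2.5]
ee_pos: [492.2, -55.4, 68.3]
wrist_force: [-0.6, -0.7, 0.3]
```

```bash
python3 -m inch '{"dp":[[-0.05,0,0.1],[0,0,0],[0,0,0],[0,0,0],[0,0,-1],[0,0,-3],[0,0,-5],[0,0,-4]],"turn":[0,0,0,0,0,0,0,0],"gripper":[2.5,6.5,6.5,6.5,6.5,6.5,6.5,6.5]}'|tail -3; python3 -m inch '{"dp":[[0,4.5,0],[0,4.5,0],[0,4.5,0],[0,4.5,0],[0,4.5,0],[0,0,0]],"turn":[0,0,0,0,0,0],"gripper":[6.5,6.5,6.5,6.5,6.5,6.5]}'|tail -1; python3 go.py
cat > m5.py <<'E'
from h import *
f=grab_frame('top'); save('t6',f); P=cloud(f); Z=P[...,2]; h,sat,v=cv2.split(cv2.cvtColor(f['pixels'],cv2.COLOR_BGR2HSV))
for n,c,z in(('blue',(627,-24),111),('white',(502,34),116),('black',(493,-56),106),('module',(481,309),67)):
  q=P[(abs(P[...,0]-c[0])<35)&(abs(P[...,1]-c[1])<(60 if n=='module' else 35))&(abs(Z-z)<6)]; print(n,len(q),[np.round(x,1) for x in cv2.minAreaRect(q[:,:2].astype(np.float32))],np.percentile(q[:,2],[3,50,97]).round(1))
I=f['pixels'][145:265,280:390]; cv2.imwrite('pics/c6.png',cv2.resize(I,None,fx=5,fy=5))
E
python3 m5.py
```

```text
tcp_rot: [0.999, -0.046, 0.026, 0.009]
wrist_force: [0.6, -0.0, 1.0]
finger_gap: 64.9
finger_gap: 65.2
t 60.08 p [ 463.7 -282.8  212.4] yaw -5.1 gap 65.2 F [ 0.2  1.7 -0.5] tilt [ 0.061 -0.022 -0.998]
blue 320 [array([628.4, -24.7]), array([41.8, 36.6]), np.float64(84.3)] [107.  110.2 113.3]
white 328 [array([505.2,  34.3]), array([39.9, 39.5]), np.float64(84.7)] [110.6 114.7 118. ]
black 344 [array([493.3, -55.8]), array([35.6, 43.6]), np.float64(84.8)] [101.6 105.4 108.2]
module 493 [array([481.6, 308.6]), array([96. , 25.9]), np.float64(87.7)] [63.5 67.1 70.3]
```

View pics/c6.png

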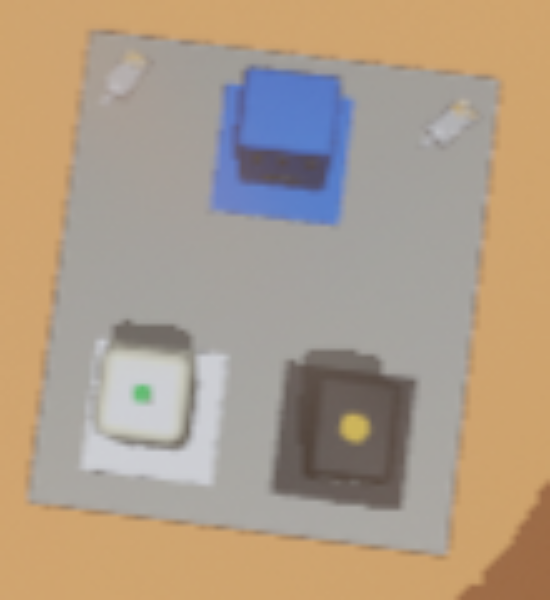

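All three stand square on their own pads: blue at (288,120), white at (145,395) and black at (350,425) in the crop. They are 1.5, 3.4 and 1.1 mm off centre, so regripping isn't worth the risk. Handing in.

```bash
python3 -c "
from cell import r
print(r.hand_in(), r.get_state()['time'])"
```

```text
the job is handed in; nothing more can be done
the job is handed in; nothing more can be done
```

The job is done and handed in, with the robot's clock at about 60 s of the 147 allowed. I cleared blue, black and white onto the side mat, laid the orange module in the router bed, then stood blue, white and black back on their own pads.

**Last checks, from the top camera with the arm clear of everything:**
- **Module:** it lies flat between the cheeks, about 1.6 mm off the bed's centre and 0.3° off the cheeks' line.
- **Units:** all three are upright and square to their pads. Blue is about 1.5 mm from its pad's centre and black about 1 mm. White is about 3.4 mm off, the poorest, and I left it.

**What was less clean:**
- **Tool tilt:** it drifted to about 3° during the run, because the moves cannot correct tilt. The held unit leaned less than that, and each settled level.
- **Wrist force:** setting black down on the mat gave a brief 50 N at the wrist, under the 120 N limit.
- **Cameras:** the wrist and top cameras disagreed by about 2 mm, within the stated calibration.

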